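# Sort the clamps and show the marked one to the inspection camera

## Robot

A 6-joint arm with a two-finger parallel gripper is mounted at the origin on the work surface. World frame = base frame: x ahead of the robot, y to its left, z up, the work surface at z = 0. Lengths are in mm, angles in degrees, forces in N, time in s.
With the tool pointing down it reaches from about 300 to 750 mm from the base axis. Payload 8.5 kg.
Tool frame: the origin (TCP) lies midway between the tips of the shut fingers; the grasp point (between the pads) lies 19 mm behind it (manip.pinch_z is the z of the grasp point in the tool frame, in mm); z points along the fingers, y is the line along which they close (so a half turn about z gives the same grasp; the last joint's range is limited). The gripper opens to 85 mm and grips with 20 to 120 N. Pads are 22 mm wide; open, the fingers measure 114 mm over their backs; the gripper's body (76 mm by 85 mm) begins 54 mm behind the grasp point. The pads swing forward as they close: fully open they stand 13 mm farther back than shut.
Start: joints at [-76.335, 21.807, 74.336, -0, 83.858, -12.336], TCP at [241.103, -494.317, 231.322] pointing down, gripper open.
Joint ranges: [-178.18, 178.18], [-50.72, 133.34], [12.68, 142.11], [-81.47, 261.47], [9.98, 163.14], [-165.26, 165.26]. Speed limits (degrees/s): [136.94, 136.94, 180, 180, 180, 180].

## Interface

Orientations are given as [roll, pitch, yaw] about the fixed x, y, z axes, in that order (R = Rz(yaw) Ry(pitch) Rx(roll)).
In Python, from cell import manip gives the robot as it stands.
- The arm moves only by the shell command python3 -m inch 'ROWS' [FORCE]. ROWS is JSON, a list that holds one entry, the list of rows, each a list of 7 numbers: the closure, from -1 (fully open) to 1 (shut), so that 0 is half open, then the shift along the tool's x, y, z in m, then the turn, a rotation vector about the tool's x, y, z in rad. In form: [[[hand, x, y, z, ax, ay, az], ...]]. A call has 1 to 5 rows; each row shifts and turns the commanded pose from where the row before left it, along the tool's axes as they then stand; what a row does not reach is not made up. A row lasts 1/8 s, in which the tool goes at most 62.5 mm and 10.7 degrees, less where a joint would pass 70% of its speed; a pose out of reach is approached as far as the arm can. A call with a gripper value outside its range is refused whole. The fingers move at their own pace and stop on an object; FORCE is the grip in N (left out, the last holds). Time passes only in rows, so rows that do not move let the fingers close. It gives the time, the measured TCP pose, the force, the opening and the grip force at its end, in the units of the state.
- manip.state(): the state, without advancing time (a new reading comes with each control period).
- manip.grab_frame(name): name is "side" or "top"; returns a dict with "image" (420x560x3 uint8, red, green, blue), "intrinsics" (3x3 intrinsics, pixels), "dist_coeffs" ([k1, k2, p1, p2, k3] as OpenCV has them; the pictures are not rectified), "cam_to_world" (4x4, takes a point from camera to world coordinates). Camera axes: x right, y up, looking along -z (the intrinsics and any distortion apply to the point x, -y, -z); pixel columns grow to the right and rows downward; lengths in mm; the calibration is good to about 2 mm. A picture is of the moment at which its call begins. There is no depth.
- manip.sign_off(): hands the job in; it is judged then, once.
The state is a dict: "time_s": time; "joint_pos": joint angles; "qvel": joint speeds; "joint_efforts": joint torques, N m; "position": TCP position; "eef_rot": TCP orientation; "force": force on the tool from outside, world axes, zero at the start; "ft_torque": the same for the moment, N m; "grip_width": finger opening in mm; "finger_force": force on a finger pad.
Only numpy, scipy, OpenCV 4.12 (cv2) and the standard library are available. Lean on these libraries where they do the work, as an engineer would, in place of code of your own. Each camera call takes 0.05 s, during which the arm holds its last target. There are 200 camera calls.

## Task

Sort the tube clamps on the mat: set the plain chrome clamp down in the red crate and the brass one in the blue crate, without dropping them. Then pick up the clamp with the red paint mark and show it to the inspection camera: the right way up, its marked face square to the lens and 10 cm in front of it, the bore centred on the lens axis. Finish while still holding it there, motionless in the air, and neither touch the camera or its stand nor disturb the caliper, the plug gauge and the jar.

Things in the scene. Friction and masses are not known exactly. Their poses are not given: they have to be found in the camera images.
- clamp_chrome: Plain bright chrome tube clamp, loose, 210 g, standing on a black mat. Foot 24 (x) x 74 (y) x 7 mm; on it a ring 20 mm thick, 42 mm across, bore 28 mm along x, axis 30 mm up; flat upright cheeks at its sides, 46 mm apart over their outsides (y), 20 mm long, 7 to 42 mm up: pinch there from above; split ear with screw on top, to 61 mm. Origin: centre of underside; x along bore, z up.
- clamp_brass: Brass (golden yellow) tube clamp, loose, same shape, size, weight, origin and axes as the chrome one, standing on the black mat.
- clamp_marked: Tube clamp in bright chrome like the plain one (same shape, size, weight, origin, axes), but with red paint on its front: a red bar on the front face below the bore, and red over the front half of the ear on top. The marked front face is its +x side; at the start it looks roughly away from the robot.
- marked_face (a point): Centre of the bore in the plane of the marked front face of the marked clamp: 10 mm along +x and 30 mm up from that clamp's origin. Same axes as the clamp.
- camera_lens (a point): Centre of the lens front of the inspection camera: red body, black lens, black ring light 70 mm across. The lens looks along -x of this frame, roughly towards the robot and 20 to 30 degrees down; y is level. A clamp shown square and right way up has its x, y, z parallel to this frame's, its marked face 100 mm out along -x. Height and direction vary, but stay put in a run.
- camera_stand: The camera's fixed stand: dark steel base plate 200 (x) x 140 (y) x 12 mm, 30 mm post 60 mm behind (+x) its centre, 377 mm high, with a black block that carries the camera forward over the plate; the lens front is about 85 mm before (-x) the plate's centre, about 0.17 to 0.26 m up. Origin: centre of the plate's underside, z up.
- crate_red: Red plastic stacking crate with a paper sheet on its floor, empty, fixed to the bench: 200 (x) x 150 (y) x 75 mm high over the rim, inside 184 x 134 mm, floor 4 mm above the bench. Origin: centre of the underside, z up.
- crate_blue: Blue plastic stacking crate with a paper sheet on its floor, empty, fixed to the bench: 200 (x) x 150 (y) x 75 mm high over the rim, inside 184 x 134 mm, floor 4 mm above the bench. Origin: centre of the underside, z up.
- caliper: Digital caliper lying beyond the mat: 236 (x) x about 80 x 12 mm, steel with a grey display housing. Leave alone. Origin: centre of the beam, underside.
- plug_gauge: Plug gauge lying on the bench: square aluminium handle 70 x 30 x 30 mm, steel ends, 119 mm long in all (x). Leave alone. Origin: under the middle of the handle.
- jar: Whitish clear screw jar with yellow lid, 64 mm wide, 75 mm high, standing beyond the crates. Leave alone. Origin: centre of the underside.

How it is judged:
By the outcome, as a careful person would: the job done as asked, in the order asked, and still so for the second after the job is handed in, while the arm keeps its last pose, push and grip.
It also fails if it takes over 72 s, if anything falls off the work surface, if the arm or the gripper's body presses on something with over 40 N, if the wrist force passes 120 N, or if a joint passes its speed limit or range.

## Working session

There is one attempt and no reset: what is moved stays moved. The work goes in short steps, Python scripts to look and compute and a shell command to move; the robot and the scene stay as the last step left them, time stands still between calls to the robot, and variables do not carry over. Pictures are saved under pics/ and viewed, at most 10 in all, crops included, and the job is handed in when it is done.

```bash
ls; mkdir -p pics
cat > h.py <<'E'
import numpy as np, cv2
from scipy.spatial.transform import Rotation as R
from cell import manip
def grab(n,save=None):
    f=manip.grab_frame(n); 
    if save: cv2.imwrite('pics/'+save,cv2.cvtColor(np.array(f['image']),cv2.COLOR_RGB2BGR))
    return f
def ray(f,px):
    K=np.array(f['intrinsics'],float);d=np.array(f['dist_coeffs'],float);T=np.array(f['cam_to_world'],float)
    u=cv2.undistortPoints(np.array([[px]],float),K,d)[0,0]
    v=T[:3,:3]@np.array([u[0],-u[1],-1.]); return T[:3,3],v/np.linalg.norm(v)
def onz(f,px,z):
    o,v=ray(f,px); return o+v*(z-o[2])/v[2]
def tri(f1,p1,f2,p2):
    A=[];b=[]
    M=np.zeros((3,3));c=np.zeros(3)
    for f,p in((f1,p1),(f2,p2)):
        o,v=ray(f,p);P=np.eye(3)-np.outer(v,v);M+=P;c+=P@o
    X=np.linalg.solve(M,c)
    return X
def proj(f,X):
    K=np.array(f['intrinsics'],float);d=np.array(f['dist_coeffs'],float);T=np.array(f['cam_to_world'],float)
    p=(np.atleast_2d(X)-T[:3,3])@T[:3,:3]; p=p*[1,-1,-1]
    return cv2.projectPoints(p.reshape(-1,1,3),np.zeros(3),np.zeros(3),K,d)[0][:,0]
E
python3 - <<'E'
from h import *
np.set_printoptions(precision=3,suppress=True)
a=grab('top','t0.png');b=grab('side','s0.png')
for f in(a,b):print(f['intrinsics'],f['dist_coeffs'],np.array(f['cam_to_world']))
print(manip.state(),manip.pinch_z)
E
```

```text
pics
[[422.373   0.    285.449]
 [  0.    422.373 206.395]
 [  0.      0.      1.   ]] [-0.009  0.     0.     0.     0.   ] [[  -0.019    0.971   -0.237  362.454]
 [  -1.      -0.018    0.006    9.375]
 [   0.001    0.237    0.972 1200.758]
 [   0.       0.       0.       1.   ]]
[[541.315   0.    273.771]
 [  0.    541.315 214.26 ]
 [  0.      0.      1.   ]] [0.001 0.    0.    0.    0.   ] [[  -0.953    0.172   -0.249  247.576]
 [  -0.303   -0.574    0.761 1013.951]
 [  -0.012    0.801    0.599  968.265]
 [   0.       0.       0.       1.   ]]
{'time_s': 0.1, 'joint_pos': array([-76.336,  21.839,  74.381,  -0.001,  83.859, -12.338]), 'qvel': array([ 0.057, -0.138, -0.264, -0.065,  0.048,  0.023]), 'joint_efforts': array([  0.006, -44.922, -23.166,  -0.   ,   0.004,  -0.   ]), 'position': array([ 241.035, -494.069,  230.758]), 'eef_rot': array([-179.924,   -0.016,   26.003]), 'force': array([0.051, 0.471, 0.471]), 'ft_torque': array([ 0.004,  0.041, -0.019]), 'finger_force': 0.0, 'grip_width': 85.37446217494886} -18.700000000000003
```

View pics/t0.png

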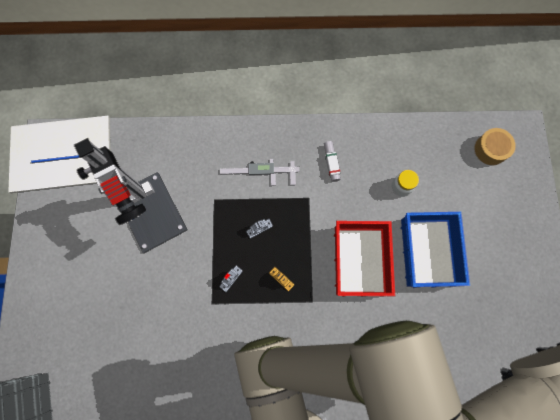

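View pics/s0.png

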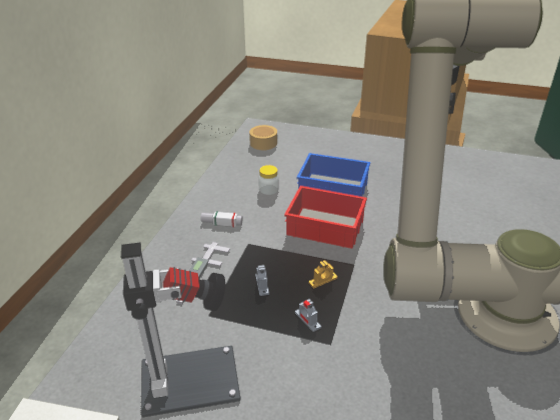

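The top view has the chrome clamp at about (259,228), marked at (230,278) and brass at (282,279). The inspection camera is around (115,190) there. In the side view the camera is around (185,285), with its ring light at (214,291).

Run:
```python
from h import *
a=cv2.imread('pics/t0.png');b=cv2.imread('pics/s0.png')
c=np.hstack([cv2.resize(a[125:265,70:200],None,fx=3,fy=3,interpolation=2),cv2.resize(b[230:370,115:245],None,fx=3,fy=3,interpolation=2)])
cv2.imwrite('pics/c0.png',c)
np.set_printoptions(precision=1,suppress=True)
f=grab('top');im=f['image'].astype(int);hsv=cv2.cvtColor(f['image'],cv2.COLOR_RGB2HSV)
m=np.zeros(im.shape[:2],np.uint8);m[202:298,218:308]=(im[202:298,218:308].max(2)>60)*255
n,l,s,ce=cv2.connectedComponentsWithStats(m)
for i in range(1,n):
    if s[i,4]<30:continue
    pts=np.argwhere(l==i)[:,::-1].astype(np.float32)
    w=np.array([onz(f,p,12)[:2] for p in pts],np.float32)
    r=cv2.minAreaRect(w);d=w-w.mean(0);ev,V=np.linalg.eigh(d.T@d)
    print(s[i],ce[i],'rect',r,'pca yaw',np.degrees(np.arctan2(V[1,1],V[0,1])),w.mean(0))
for nm,lo,hi in(('red',(0,120,60),(8,255,255)),('blue',(105,120,60),(125,255,255))):
    q=cv2.inRange(hsv,lo,hi); q[:,:325]=0; q[:200]=0
    if nm=='red':q[:,400:]=0
    pts=np.argwhere(q)[:,::-1].astype(float)
    w=np.array([onz(f,p,75)[:2] for p in pts],np.float32);print(nm,cv2.minAreaRect(w))
```

```text
[246 219  27  20 285] [259.  227.3] rect ((593.3175048828125, 79.9476547241211), (34.98631286621094, 75.83607482910156), 27.723312377929688) pca yaw 118.87715 [591.8  79.1]
[220 265  23  27 298] [230.3 277.9] rect ((451.3315124511719, 160.92745971679688), (33.38243103027344, 76.47677612304688), 50.868553161621094) pca yaw 141.63489 [450.2 159.6]
[269 267  26  25 277] [281.3 278.4] rect ((446.660888671875, 17.83913230895996), (76.57350158691406, 27.36787986755371), 44.392948150634766) pca yaw 46.674652 [446.3  17.5]
red ((493.2005615234375, -203.66494750976562), (156.48110961914062, 198.35772705078125), 88.47867584228516)
blue ((513.2008056640625, -393.19171142578125), (201.14695739746094, 167.16831970214844), 0.12937989830970764)
```

View pics/c0.png

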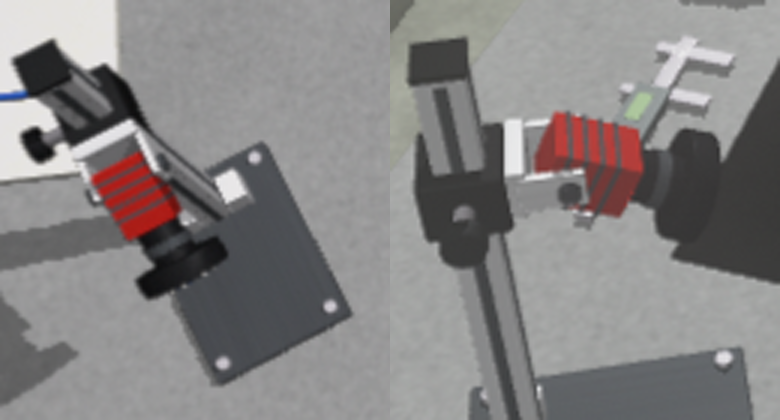

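The crop shows the red camera body pitched down, with the ring-light disc at crop (180,265) in the top view and (690,185) in the side view. The chrome clamp comes first: I'll move above it now.

```bash
cat >> h.py <<'E'
def to(p,Rm):
    s=manip.state();R0=R.from_euler('xyz',s['eef_rot'],degrees=True)
    d=R0.inv().apply(np.array(p)-s['position'])/1000; v=(R0.inv()*Rm).as_rotvec()
    print('shift m',d.round(4),'turn rad',v.round(3),'| pos',s['position'].round(1),'rpy',s['eef_rot'].round(1),'w',round(s['grip_width'],1),'t',s['time_s'])
def down(yaw): return R.from_euler('xyz',[180,0,yaw],degrees=True)
E
python3 -m inch '[[[-1,0.0473,-0.0301,0,0,0,0],[-1,0.0473,-0.0301,0,0,0,0],[-1,0.0473,-0.0301,0,0,0,0],[-1,0.0473,-0.0301,0,0,0,0],[-1,0.0473,-0.0301,0,0,0,0]]]' 60
python3 -m inch '[[[-1,0.0473,-0.0301,0,0,0,0],[-1,0.0473,-0.0301,0,0,0,0],[-1,0.0473,-0.0301,0,0,0,0],[-1,0.0473,-0.0301,0,0,0,0],[-1,0.0473,-0.0301,0,0,0,0]]]'
python3 -m inch '[[[-1,0.0473,-0.0301,0,0,0,-0.035],[-1,0.0473,-0.0301,0,0,0,0],[-1,0,0,0.05,0,0,0],[-1,0,0,0.05,0,0,0],[-1,0,0,0,0,0,0]]]'
python3 - <<'E'
from h import *
to([592.5,79.5,10],down(28))
print(manip.state()['joint_pos'])
t=grab('top');s=grab('side');cv2.imwrite('pics/a_t.png',t['image'][:,:,::-1])
a=cv2.imread('pics/t0.png')[140:240,86:150];b=cv2.imread('pics/s0.png')[240:340,160:240]
cv2.imwrite('pics/c1.png',cv2.resize(np.hstack([a,b]),None,fx=5.5,fy=5.5,interpolation=2))
E
```

```text
time_s: 0.78
position: [388.3, -253.7, 231.3]
eef_rot: [-180.0, -0.0, 26.0]
force: [0.8, -0.3, -0.2]
grip_width: 85.5
finger_force: 0.0
time_s: 1.4
position: [535.0, -14.7, 231.2]
eef_rot: [-180.0, 0.0, 26.0]
force: [0.5, -1.5, -0.2]
grip_width: 85.4
finger_force: 0.0
time_s: 2.02
position: [589.4, 80.3, 128.2]
eef_rot: [-179.8, 0.4, 28.0]
force: [0.4, 0.6, 1.1]
grip_width: 85.1
finger_force: 0.0
shift m [0.0031 0.0027 0.1182] turn rad [-0.004  0.007  0.   ] | pos [589.4  80.3 128.2] rpy [-179.8    0.4   28. ] w 85.1 t 2.025
[-3.63216004e+00  3.15055762e+01  7.57325502e+01 -5.37266362e-04
  7.32176770e+01  5.83560852e+01]
```

View pics/c1.png

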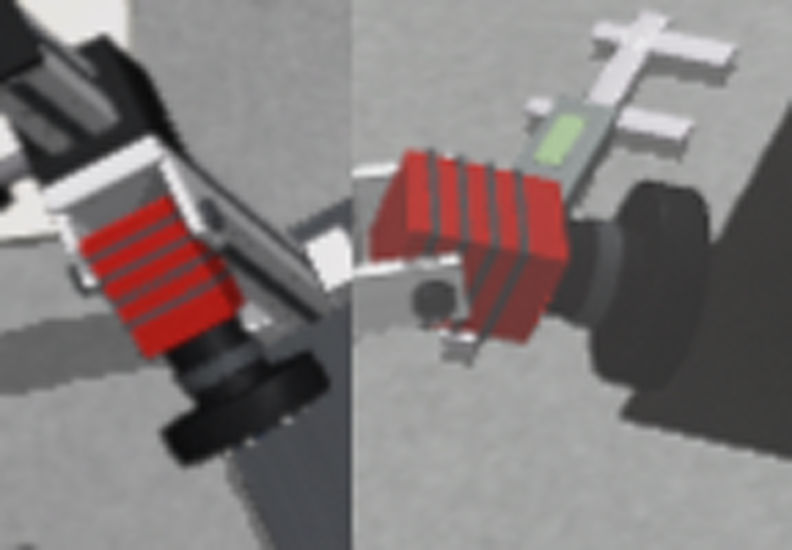

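Corners picked from crop c1 (5.5x): the red body's top face is at (170,197), (243,303), (147,358) in the top view and (407,150), (560,183), (568,262) in the side view. The ring front's centre is about (257,423) and (666,286). Next I'll descend on the chrome clamp and triangulate the lens.

```bash
python3 -m inch '[[[-1,0.0031,0.0027,0.039,-0.004,0.007,0],[-1,0,0,0.039,0,0,0],[-1,0,0,0.03,0,0,0],[-1,0,0,0.01,0,0,0],[-1,0,0,0,0,0,0]]]'
python3 -m inch '[[[0.2,0,0,0,0,0,0],[0.4,0,0,0,0,0,0],[0.6,0,0,0,0,0,0],[0.8,0,0,0,0,0,0],[0.8,0,0,0,0,0,0]]]' 60
cat > lens.py <<'E'
from h import *
np.set_printoptions(precision=1,suppress=True)
t=grab('top');s=grab('side')
T=lambda x,y:(x/5.5+86-.5,y/5.5+140-.5); S=lambda x,y:((x-352)/5.5+160-.5,y/5.5+240-.5)
def go(n,p,q):
    X=tri(t,p,s,q);print(n,X,'res px',proj(t,X)[0]-p,proj(s,X)[0]-q);return X
A=go('A',T(170,197),S(407,150));B=go('B',T(243,303),S(560,183));C=go('C',T(147,358),S(568,262))
F=go('F',T(257,423),S(666,286));G=go('G',T(222,368),S(603,262))
for n,v in(('AB',A-B),('CB(y)',C-B),('FG',G-F)):
    print(n,np.linalg.norm(v),'yaw',np.degrees(np.arctan2(v[1],v[0])),'el',np.degrees(np.arcsin(v[2]/np.linalg.norm(v))))
P=[onz(t,((x)/3+70-.33,(y)/3+125-.33),12) for x,y in((262,142),(352,315),(218,385))];print('plate',P)
e1=P[0]-P[1];e2=P[2]-P[1]
for e in(e1,e2):print(np.linalg.norm(e),np.degrees(np.arctan2(e[1],e[0])))
print('centre',(P[0]+P[2])/2)
E
python3 lens.py
```

```text
time_s: 2.75
position: [596.8, 79.1, 14.8]
eef_rot: [179.7, -0.5, 28.0]
force: [-0.2, -0.2, 0.7]
grip_width: 85.2
finger_force: 0.0
time_s: 3.38
position: [596.4, 79.5, 14.7]
eef_rot: [179.7, -0.5, 28.0]
force: [-1.5, 0.7, 7.1]
grip_width: 45.1
finger_force: 62.4
A [657.7 378.  305.3] res px [0.1 0.5] [-0.6 -0.2]
B [617.8 354.2 280.7] res px [0.3 1.2] [-1.5 -0.5]
C [596.3 391.1 283.7] res px [0.1 0.5] [-0.6 -0.2]
F [577.5 358.3 246.6] res px [0.  0.1] [-0.1 -0. ]
G [596.3 368.3 262.4] res px [0.2 0.7] [-0.8 -0.3]
AB 52.62669672948698 yaw 30.84644970126603 el 27.838258222047735
CB(y) 42.881694103282776 yaw 120.20811250605936 el 4.041942677720034
FG 26.549163127799712 yaw 27.88868736096828 el 36.70308918187077
plate [array([763.9, 379.8,  12. ]), array([588.9, 284.8,  12. ]), array([524.3, 408.6,  12. ])]
199.11161261157415 28.490894918217876
139.64311054918255 117.54987332289933
centre [644.1 394.2  12. ]
```

```bash
python3 -m inch '[[[0.8,0,0,-0.015,0.005,0.009,0],[0.8,0,0,-0.04,0,0,0],[0.8,0,0,-0.05,0,0,0],[0.8,0,0,-0.045,0,0,0],[0.8,-0.0226,0.0204,0,0,0,0]]]'
python3 -m inch '[[[0.8,-0.0376,0.0341,0,0,0,0],[0.8,-0.0376,0.0341,0,0,0,0],[0.8,-0.0376,0.0341,0,0,0,0],[0.8,-0.0376,0.0341,0,0,0,0],[0.8,-0.0376,0.0341,0,0,0,0]]]'
python3 -m inch '[[[0.8,-0.015,0.0136,0,0,0,0],[0.8,0,0,0.03,0,0,0],[0.8,0,0,0.03,0,0,0],[0.8,0,0,0.02,0,0,0],[0.8,0,0,0,0,0,0]]]'
python3 - <<'E'
from h import *
to([493,-207,20],down(28))
grab('top','t1.png')
E
```

```text
time_s: 4.1
position: [585.0, 50.0, 167.6]
eef_rot: [179.8, -1.3, 28.2]
force: [-0.2, -1.7, -2.6]
grip_width: 45.1
finger_force: 62.2
time_s: 4.72
position: [496.7, -190.8, 160.6]
eef_rot: [-180.0, -1.0, 28.0]
force: [0.6, -0.4, -3.1]
grip_width: 45.1
finger_force: 62.0
time_s: 5.35
position: [491.3, -207.4, 79.1]
eef_rot: [-179.8, -0.9, 28.0]
force: [-0.5, -0.1, -1.3]
grip_width: 45.1
finger_force: 62.0
shift m [0.0008 0.0006 0.0591] turn rad [-0.003 -0.015  0.   ] | pos [ 491.3 -207.4   79.1] rpy [-179.8   -0.9   28. ] w 45.1 t 5.35
```

View pics/t1.png

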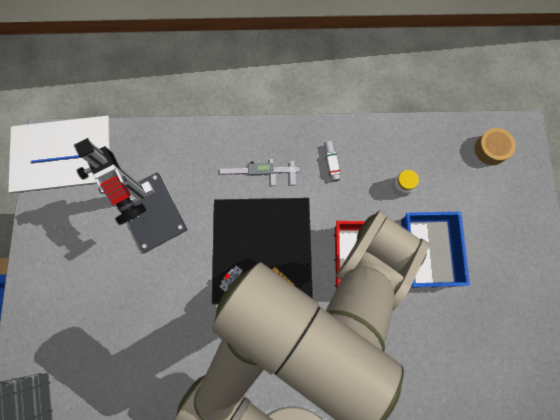

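The view shows the chrome clamp gone from the mat, with the gripper over the red crate at (365,255). Lowering now.

```bash
python3 -m inch '[[[0.8,0.0008,0.0006,0.025,-0.003,-0.015,0],[0.8,0,0,0.022,0,0,0],[0.8,0,0,0.008,0,0,0],[0.8,0,0,0,0,0,0],[0.8,0,0,0,0,0,0]]]'
python3 -m inch '[[[0.8,0,0,0.0015,0,0,0],[0.8,0,0,0,0,0,0],[0.8,0,0,0,0,0,0]]]'
python3 -m inch '[[[0.8,0,0,0.0015,0,0,0],[0.8,0,0,0,0,0,0],[0.8,0,0,0,0,0,0]]]'
```

```text
time_s: 6.02
position: [493.8, -208.1, 25.6]
eef_rot: [179.8, -0.1, 28.0]
force: [-0.5, 0.3, -1.6]
grip_width: 44.9
finger_force: 62.0
time_s: 6.4
position: [493.3, -207.8, 23.1]
eef_rot: [179.9, -0.1, 28.0]
force: [-0.3, 0.8, -2.1]
grip_width: 45.1
finger_force: 62.0
time_s: 6.78
position: [493.2, -207.7, 21.5]
eef_rot: [179.9, -0.1, 28.0]
force: [-0.9, -0.2, -2.2]
grip_width: 45.3
finger_force: 62.0
```

```bash
python3 -m inch '[[[0.8,0,0,0.002,0,0,0],[0.8,0,0,0,0,0,0]]]'
python3 -m inch '[[[0.8,0,0,0.001,0,0,0],[0.8,0,0,0,0,0,0]]]'
python3 -m inch '[[[0.8,0,0,0.001,0,0,0],[0.8,0,0,0,0,0,0]]]'
```

```text
time_s: 7.02
position: [493.2, -207.6, 19.3]
eef_rot: [179.9, -0.0, 28.0]
force: [0.3, 0.3, -0.9]
grip_width: 44.9
finger_force: 62.0
time_s: 7.28
position: [493.2, -207.7, 18.4]
eef_rot: [179.9, -0.1, 28.0]
force: [-0.9, 0.2, -2.2]
grip_width: 44.7
finger_force: 62.0
time_s: 7.52
position: [493.2, -207.7, 17.4]
eef_rot: [179.9, -0.1, 28.0]
force: [0.1, -0.5, -2.3]
grip_width: 45.1
finger_force: 62.0
```

```bash
python3 -m inch '[[[0.8,0,0,0.0007,0,0,0],[0.8,0,0,0,0,0,0]]]'
python3 -m inch '[[[0.8,0,0,0.0007,0,0,0],[0.8,0,0,0,0,0,0]]]' |grep -E 'pos|force'
python3 -m inch '[[[0.8,0,0,0.0006,0,0,0],[0.8,0,0,0,0,0,0]]]' |grep -E 'pos|force'
```

```text
time_s: 7.78
position: [493.3, -207.7, 16.8]
eef_rot: [179.9, -0.1, 28.0]
force: [0.4, -0.5, -1.7]
grip_width: 45.1
finger_force: 62.0
position: [493.2, -207.7, 16.1]
force: [-0.3, -0.7, -2.8]
finger_force: 62.0
position: [493.3, -207.7, 15.7]
force: [-1.7, 0.6, 1.5]
finger_force: 62.3
```

```bash
python3 -m inch '[[[0.0,0,0,0,0,0,0],[-0.3,0,0,0,0,0,0],[-0.5,0,0,0,0,0,0],[-0.5,0,0,0,0,0,0],[-0.5,0,0,-0.01,0,0,0]]]'
python3 -m inch '[[[-0.5,0,0,-0.03,0,0,0],[-0.5,0,0,-0.045,0,0,0],[-0.5,0,0,-0.05,0,0,0],[-0.5,0,0,-0.04,0,0,0],[-1,0.013,-0.0442,0,0,0,0]]]' |grep -E 'pos|force'
python3 -m inch '[[[-1,0.013,-0.0442,0,0,0,0],[-1,0.013,-0.0442,0,0,0,0],[-1,0.013,-0.0442,0,0,0,0],[-1,0.0127,-0.044,0,0,0,0],[-1,0,0,0,0,0,0.18]]]' |grep -E 'pos|force'
python3 -m inch '[[[-1,0,0,0,0,0,0.18],[-1,0,0,0,0,0,0.18],[-1,0,0,0.02,0,0,0.18],[-1,0,0,0.03,0,0,0.18],[-1,0,0,0.03,0,0,0.18]]]' |grep -E 'pos|force'
python3 -m inch '[[[-1,0,0,0,0,0,0.18],[-1,0,0,0,0,0,0],[-1,0,0,0,0,0,0]]]' |grep -E 'pos|force'
python3 - <<'E'
from h import *
to([446.5,17.7,12],down(-44.5)); print(manip.state()['joint_pos'].round(0))
E
```

```text
time_s: 8.9
position: [492.9, -207.5, 25.4]
eef_rot: [180.0, -0.0, 28.0]
force: [-0.0, -0.6, 0.3]
grip_width: 64.0
finger_force: 0.0
position: [485.0, -164.2, 193.9]
force: [0.4, -0.1, -0.6]
finger_force: 0.0
position: [445.4, 20.2, 191.0]
force: [0.0, -0.7, 0.6]
finger_force: 0.0
position: [446.7, 17.7, 110.1]
force: [-1.1, -0.4, 0.2]
finger_force: 0.0
position: [446.8, 17.7, 110.7]
force: [0.2, -0.3, 0.3]
finger_force: 0.0
shift m [-0.0005  0.0003  0.0987] turn rad [-0.001 -0.003  0.009] | pos [446.8  17.7 110.7] rpy [-179.9   -0.2  -44. ] w 85.0 t 11.15
[-13.  20. 101.  -0.  59. 121.]
```

```bash
python3 -m inch '[[[-1,0,0,0.035,0,-0.003,0.009],[-1,0,0,0.035,0,0,0],[-1,0,0,0.02,0,0,0],[-1,0,0,0.0077,0,0,0],[-1,0,0,0,0,0,0]]]'
python3 -m inch '[[[0.2,0,0,0,0,0,0],[0.4,0,0,0,0,0,0],[0.6,0,0,0,0,0,0],[0.8,0,0,0,0,0,0],[0.8,0,0,0,0,0,0]]]' 60
python3 -m inch '[[[0.8,0,0,-0.015,0,0,0],[0.8,0,0,-0.04,0,0,0],[0.8,0,0,-0.05,0,0,0],[0.8,0,0,-0.05,0,0,0],[0.8,0,0,0,0,0,0]]]'
```

```text
time_s: 11.78
position: [446.8, 17.7, 12.7]
eef_rot: [-180.0, 0.0, -44.6]
force: [0.5, -0.8, 0.3]
grip_width: 85.5
finger_force: 0.0
time_s: 12.4
position: [447.0, 17.7, 13.4]
eef_rot: [-179.9, -0.0, -44.7]
force: [-1.8, 0.4, 8.6]
grip_width: 45.2
finger_force: 61.5
time_s: 13.02
position: [447.9, 17.4, 170.5]
eef_rot: [-179.8, -0.3, -44.7]
force: [-0.2, -0.5, -2.7]
grip_width: 44.9
finger_force: 62.3
```

```bash
python3 -m inch '[[[0.8,0.02,0.0148,0,0,0,0],[0.8,0.0379,0.028,0,0,0,0],[0.8,0.0379,0.028,0,0,0,0],[0.8,0.0379,0.028,0,0,0,0],[0.8,0.0379,0.028,0,0,0,0]]]'|grep -E 'pos|force'
python3 -m inch '[[[0.8,0.0379,0.028,0,0,0,0],[0.8,0.0379,0.028,0,0,0,0],[0.8,0.0379,0.028,0,0,0,0],[0.8,0.0379,0.028,0,0,0,0],[0.8,0.0177,0.013,0,0,0,0]]]'|grep -E 'pos|force'
python3 -m inch '[[[0.8,0,0,0.02,0,0,0],[0.8,0,0,0.02,0,0,0],[0.8,0,0,0,0,0,0],[0.8,0,0,0,0,0,0]]]'|grep -E 'pos|force|width'
python3 - <<'E'
from h import *
to([513,-401,20],down(-44.5)); print(manip.state()['joint_pos'].round(0))
grab('side','s1.png')
E
```

```text
position: [478.8, -194.4, 165.7]
force: [0.7, 0.1, -2.6]
finger_force: 62.1
position: [511.2, -403.1, 164.5]
force: [-0.5, 0.7, -2.6]
finger_force: 62.2
position: [511.9, -401.1, 127.1]
force: [0.1, 0.3, -1.4]
grip_width: 45.1
finger_force: 62.1
shift m [ 0.0008 -0.0009  0.1071] turn rad [-0.     0.001 -0.003] | pos [ 511.9 -401.1  127.1] rpy [-1.80e+02  1.00e-01 -4.47e+01] w 45.1 t 14.775
[-49.  37.  66.   0.  77.  86.]
```

View pics/s1.png

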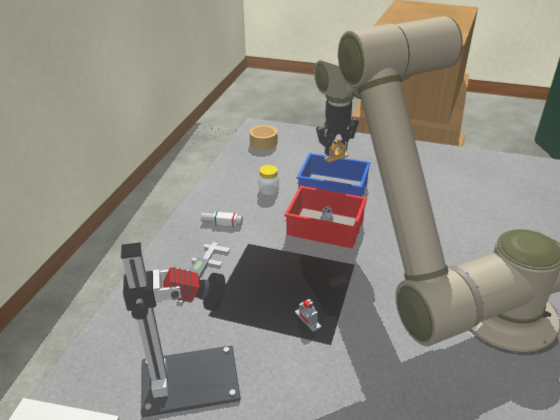

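The chrome clamp stands in the red crate at (327,215), and the brass one hangs over the blue crate at (340,148). Lowering now.

```bash
python3 -m inch '[[[0.8,0.0008,-0.0009,0.035,0,0,0],[0.8,0,0,0.04,0,0,0],[0.8,0,0,0.025,0,0,0],[0.8,0,0,0.009,0,0,0],[0.8,0,0,0,0,0,0]]]'|grep -E 'pos|force'
python3 -m inch '[[[0.8,0,0,0.0012,0,0,0],[0.8,0,0,0,0,0,0]]]'|grep -E 'pos|force'
python3 -m inch '[[[0.8,0,0,0.0008,0,0,0],[0.8,0,0,0,0,0,0]]]'|grep -E 'pos|force'
python3 -m inch '[[[0.8,0,0,0.0006,0,0,0],[0.8,0,0,0,0,0,0]]]'|grep -E 'pos|force'
```

```text
position: [513.2, -401.2, 18.7]
force: [0.4, 0.3, -2.5]
finger_force: 62.1
position: [513.3, -401.3, 17.9]
force: [0.3, 0.4, -2.1]
finger_force: 62.1
position: [513.0, -401.0, 16.2]
force: [-0.1, -0.2, -1.5]
finger_force: 62.1
position: [513.0, -400.9, 15.4]
force: [0.4, 0.2, -2.9]
finger_force: 62.1
```

```bash
python3 -m inch '[[[0.8,0,0,0.0006,0,0,0],[0.8,0,0,0,0,0,0]]]'|grep -E 'pos|force'
python3 -m inch '[[[0.8,0,0,0.0005,0,0,0],[0.8,0,0,0,0,0,0]]]'|grep -E 'pos|force'
python3 -m inch '[[[0.8,0,0,0.0005,0,0,0],[0.8,0,0,0,0,0,0]]]'|grep -E 'pos|force'
```

```text
position: [513.0, -400.9, 14.8]
force: [-0.8, 0.3, -3.2]
finger_force: 62.1
position: [513.0, -401.0, 14.5]
force: [-1.1, 0.1, -1.2]
finger_force: 62.2
position: [513.0, -401.0, 14.4]
force: [-1.7, 0.9, 3.5]
finger_force: 62.9
```

```bash
python3 -m inch '[[[0.0,0,0,0,0,0,0],[-0.3,0,0,0,0,0,0],[-0.5,0,0,0,0,0,0],[-0.5,0,0,0,0,0,0],[-0.5,0,0,-0.01,0,0,0]]]'|grep -E 'pos|force|width'
python3 -m inch '[[[-0.5,0,0,-0.03,0,0,0],[-0.5,0,0,-0.045,0,0,0],[-0.5,0,0,-0.05,0,0,0],[-0.5,0,0,-0.04,0,0,0],[-1,-0.02,-0.0163,0,0,0,0]]]' |grep -E 'pos|force'
python3 -m inch '[[[-1,-0.0438,-0.03565,0,0,0,0],[-1,-0.0438,-0.03565,0,0,0,0],[-1,-0.0438,-0.03565,0,0,0,0],[-1,-0.0438,-0.03565,0,0,0,0],[-1,-0.0438,-0.03565,0,0,0,0]]]'|grep -E 'pos|force'
python3 -m inch '[[[-1,-0.0438,-0.03565,0,0,0,0],[-1,-0.0438,-0.03565,0,0,0,0],[-1,-0.0438,-0.03565,0,0,0,0],[-1,-0.0438,-0.03565,0,0,0,0],[-1,-0.0236,-0.01935,0,0,0,0]]]'|grep -E 'pos|force'
python3 -m inch '[[[-1,0,0,0,0,0,-0.167],[-1,0,0,0,0,0,-0.167],[-1,0,0,0,0,0,-0.167],[-1,0,0,0,0,0,-0.167],[-1,0,0,0,0,0,-0.167]]]' |grep -E 'pos|force'
python3 -m inch '[[[-1,0,0,0,0,0,-0.167],[-1,0,0,0,0,0,-0.167],[-1,0,0,0,0,0,-0.167],[-1,0,0,0,0,0,-0.167],[-1,0,0,0,0,0,-0.167]]]' |grep -E 'pos|force'
python3 -m inch '[[[-1,0,0,0.04,0,0,0],[-1,0,0,0.03,0,0,0],[-1,0,0,0,0,0,0],[-1,0,0,0,0,0,0]]]' |grep -E 'pos|force'
python3 - <<'E'
from h import *
to([450.7,160.2,13],down(51.2)); print(manip.state()['joint_pos'].round(0))
E
```

```text
position: [512.7, -400.7, 23.5]
force: [0.6, 0.2, -0.4]
grip_width: 63.8
finger_force: 0.0
position: [510.9, -377.1, 193.1]
force: [0.4, 0.5, -0.6]
finger_force: 0.0
position: [479.6, -93.0, 190.0]
force: [1.2, 0.3, -0.4]
finger_force: 0.0
position: [452.0, 162.6, 190.2]
force: [1.1, -0.1, 0.4]
finger_force: 0.0
position: [452.6, 160.2, 190.1]
force: [-0.4, -0.6, -0.3]
finger_force: 0.0
position: [452.6, 160.2, 190.1]
force: [-0.6, 0.3, -0.2]
finger_force: 0.0
position: [453.3, 160.4, 120.8]
force: [-0.4, 0.4, 0.8]
finger_force: 0.0
shift m [-0.002  -0.002   0.1078] turn rad [ 0.001 -0.002 -0.004] | pos [453.3 160.4 120.8] rpy [ 1.8e+02 -1.0e-01  5.1e+01] w 85.4 t 21.2
[ 5. 22. 95.  0. 63. 44.]
```

```bash
python3 -m inch '[[[-1,-0.002,-0.002,0.04,0,0,-0.004],[-1,0,0,0.04,0,0,0],[-1,0,0,0.02,0,0,0],[-1,0,0,0.0078,0,0,0],[-1,0,0,0,0,0,0]]]'|grep -E 'pos|force'
python3 -m inch '[[[0.2,0,0,0,0,0,0],[0.4,0,0,0,0,0,0],[0.6,0,0,0,0,0,0],[0.8,0,0,0,0,0,0],[0.8,0,0,0,0,0,0]]]' 70
python3 -m inch '[[[0.8,0,0,-0.015,0,0,0],[0.8,0,0,-0.04,0,0,0],[0.8,0,0,-0.05,0,0,0],[0.8,0,0,-0.05,0,0,0],[0.8,0,0,0,0,0,0]]]'
python3 - <<'E'
from h import *
s=manip.state();print(s['position'],s['eef_rot'],s['joint_pos'].round(1))
a=grab('top','t2.png')['image'][110:280,70:290];b=grab('side','s2.png')['image'][180:350,120:340]
cv2.imwrite('pics/c2.png',cv2.resize(np.vstack([a,b]),None,fx=1.7,fy=1.7,interpolation=2)[:,:,::-1])
E
```

```text
position: [450.4, 160.2, 12.4]
force: [-0.3, 0.8, 0.1]
finger_force: 0.0
time_s: 22.45
position: [450.1, 160.2, 12.5]
eef_rot: [180.0, -0.1, 51.2]
force: [-1.3, 0.3, 8.5]
grip_width: 45.2
finger_force: 72.4
time_s: 23.08
position: [451.1, 160.2, 169.8]
eef_rot: [179.7, -0.3, 51.2]
force: [-0.7, -0.3, -3.4]
grip_width: 44.9
finger_force: 72.4
[451.0670571  160.16884518 169.78959931] [179.74173416  -0.31718368  51.22299733] [ 5.3 18.  91.5  0.1 70.2 44.1]
```

View pics/c2.png

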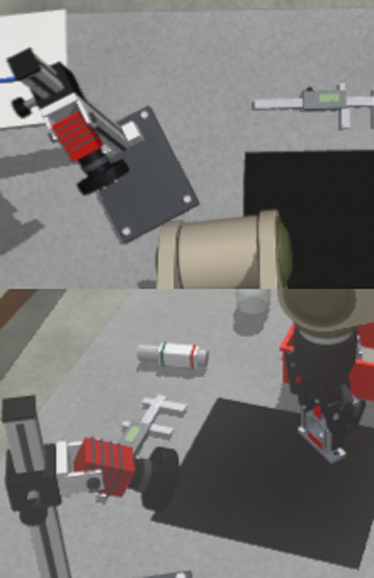

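The marked clamp is held, hanging upright, with the red front towards the camera side. The camera is unchanged. I'll check the lens estimate by overlaying its ring circle and axis once.

Run:
```python
from h import *
t=grab('top');s=grab('side')
def fr(p): return R.from_euler('xyz',[0,-p,28],degrees=True)
F=np.array([644.1-.883*76,394.2-.469*76,246.6]);th=np.linspace(0,2*np.pi,60)
out=[]
for f,n,x0,y0,w in((t,'t2',86,140,64),(s,'s2',160,240,80)):
    im=cv2.resize(cv2.imread(f'pics/{n}.png')[y0:y0+100,x0:x0+w],None,fx=5.5,fy=5.5,interpolation=2)
    im=cv2.convertScaleAbs(im,alpha=1.6,beta=25)
    P=lambda X:(((proj(f,X)-[x0,y0])+.5)*5.5).astype(int).reshape(-1,1,2)
    for p,c in((22,(0,255,0)),(28,(255,255,0))):
        M=fr(p).as_matrix()
        circ=F+35*(np.cos(th)[:,None]*M[:,1]+np.sin(th)[:,None]*M[:,2])
        cv2.polylines(im,[P(circ)],True,c,1)
        cv2.polylines(im,[P(np.array([F,F+90*M[:,0]]))],False,c,1)
        print(n,p,proj(f,np.array([F])))
    out.append(im)
cv2.imwrite('pics/c3.png',np.hstack(out))
```

```text
t2 22 [[132.13514772 216.74554162]]
t2 28 [[132.13514772 216.74554162]]
s2 22 [[216.65303201 291.58521058]]
s2 28 [[216.65303201 291.58521058]]
```

View pics/c3.png

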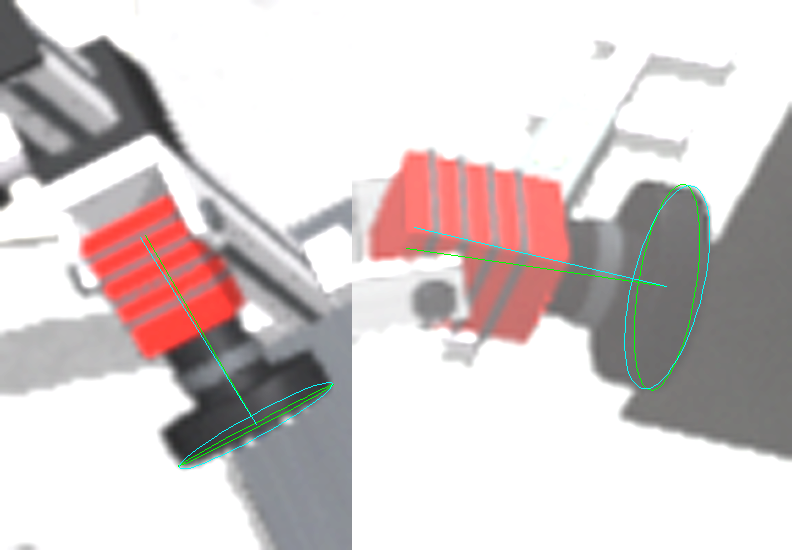

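The overlay fits the ring front at (257,423) and (666,286) in the crop. Between the two pitches drawn, the body edges favour about 27 degrees.

```bash
cat > tgt.py <<'E'
from h import *
def frame(p=27,yaw=28): return R.from_euler('xyz',[0,-p,yaw],degrees=True)
F=np.array([577.0,358.6,246.6]);OX,OY,OZ=-1.5,0.,-20.5
def tool(back=100,p=27,yaw=28):
    Rc=frame(p,yaw);Rt=Rc*R.from_euler('x',180,degrees=True)
    face=F-back*Rc.as_matrix()[:,0]
    return face-Rt.apply([10+OX,OY,OZ]),Rt
E
python3 - <<'E'
from tgt import *
p,Rt=tool();print(p,Rt.as_euler('xyz',degrees=True));to(p,Rt)
to(tool(160)[0],Rt)
E
```

```text
[499.85916215 317.58348895 179.07639703] [180. -27.  28.]
shift m [ 0.1548 -0.0592 -0.014 ] turn rad [-0.098  0.467  0.397] | pos [449.  159.9 165.2] rpy [-1.798e+02  1.000e-01  5.120e+01] w 45.3 t 23.275
shift m [ 0.1057 -0.0802  0.0134] turn rad [-0.098  0.467  0.397] | pos [449.  159.9 165.2] rpy [-1.798e+02  1.000e-01  5.120e+01] w 45.3 t 23.275
```

```bash
python3 -m inch '[[[0.8,0.0264,-0.02,0.0033,0,0,0],[0.8,0.0264,-0.02,0.0033,0,0,0],[0.8,0.0264,-0.02,0.0034,0,0,0],[0.8,0.0265,-0.0202,0.0034,0,0,0],[0.8,0,0,0,0,0,0]]]'|grep -E 'pos|force'
python3 -m inch '[[[0.8,0,0,0,-0.0196,0.0934,0.0794],[0.8,0,0,0,-0.0196,0.0934,0.0794],[0.8,0,0,0,-0.0196,0.0934,0.0794],[0.8,0,0,0,-0.0196,0.0934,0.0794],[0.8,0,0,0,-0.0196,0.0934,0.0794]]]'|grep -E 'pos|force'
python3 -m inch '[[[0.8,0,0,0,0,0,0],[0.8,0,0,0,0,0,0]]]'
python3 - <<'E'
from tgt import *
p,Rt=tool();to(p,Rt);print(manip.state()['joint_pos'].round(0))
E
```

```text
position: [452.6, 293.9, 151.3]
force: [-0.9, -0.5, -2.9]
finger_force: 72.2
position: [453.0, 291.4, 152.4]
force: [0.5, 0.1, -1.4]
finger_force: 72.2
time_s: 24.78
position: [453.9, 292.3, 153.1]
eef_rot: [179.9, -27.1, 28.1]
force: [0.5, -0.1, -2.7]
grip_width: 45.5
finger_force: 72.2
shift m [ 0.0585 -0.0006  0.0008] turn rad [ 0.001 -0.001  0.002] | pos [453.9 292.3 153.1] rpy [179.9 -27.1  28.1] w 45.5 t 24.775
[ 18.  16. 103.   8.  34.  74.]
```

```bash
python3 -m inch '[[[0.8,0.012,-0.0006,0.0008,0,0,0.002],[0.8,0.02,0,0,0,0,0],[0.8,0.016,0,0,0,0,0],[0.8,0.0105,0,0,0,0,0],[0.8,0,0,0,0,0,0]]]'|grep -E 'pos|force'
python3 -m inch '[[[0.8,0,0,0,0,0,0],[0.8,0,0,0,0,0,0]]]'
python3 - <<'E'
from tgt import *
p,Rt=tool();to(p,Rt)
t=grab('top','t3.png');s=grab('side','s3.png')
# clamp predicted: face centre, foot corners
st=manip.state();Rm=R.from_euler('xyz',st['eef_rot'],degrees=True);Rc=Rm*R.from_euler('x',180,degrees=True)
O=st['position']+Rm.apply([OX,OY,OZ+30])
out=[]
pts=np.array([[10,0,30]]+[[x,y,z] for x in(-12,12) for y in(-37,37) for z in(0,7)]+[[10,0,61]],float)
for f,n,x0,y0,w in((t,'t3',100,170,78),(s,'s3',180,240,65)):
    im=cv2.resize(cv2.imread(f'pics/{n}.png')[y0:y0+100,x0:x0+w],None,fx=5.5,fy=5.5,interpolation=2)
    for q in ((proj(f,O+Rc.apply(pts))-[x0,y0])+.5)*5.5: cv2.circle(im,tuple(int(v) for v in q),3,(0,255,0),1)
    out.append(im); print(n,proj(f,O+Rc.apply(pts[:1])))
cv2.imwrite('pics/c4.png',np.hstack(out))
E
```

```text
position: [500.2, 318.0, 179.5]
force: [0.5, -0.2, -2.0]
finger_force: 72.2
time_s: 25.65
position: [499.1, 317.5, 179.0]
eef_rot: [180.0, -27.1, 27.9]
force: [-0.1, -0.3, -1.8]
grip_width: 45.5
finger_force: 72.2
shift m [0.0006 0.0003 0.0003] turn rad [ 0.001 -0.002 -0.001] | pos [499.1 317.5 179. ] rpy [180.  -27.1  27.9] w 45.5 t 25.65
t3 [[154.25368051 253.14558465]]
s3 [[264.45081862 302.04715926]]
```

View pics/c4.png

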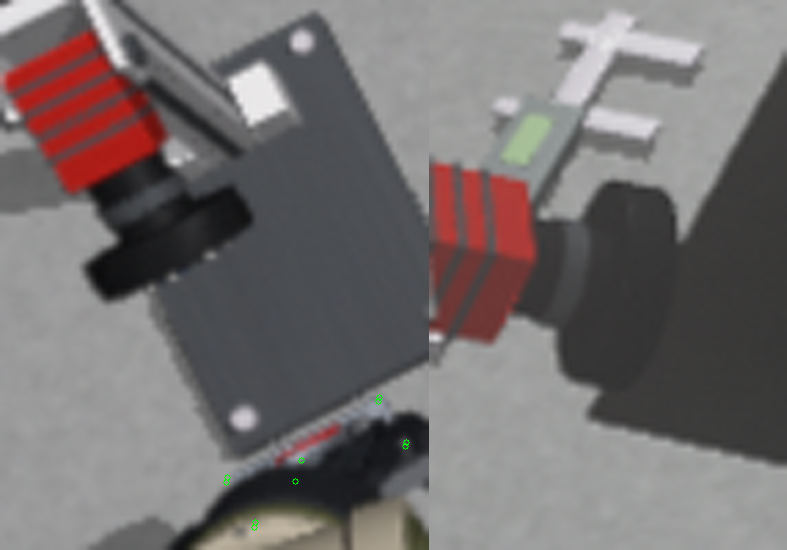

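The top view shows the clamp square-on, with its foot's front edge near the predicted points (227,480) and (379,398). The side crop missed the clamp, so I'll use the last view for both.

Run:
```python
from tgt import *
t=grab('top');s=grab('side')
st=manip.state();Rm=R.from_euler('xyz',st['eef_rot'],degrees=True);Rc=Rm*R.from_euler('x',180,degrees=True)
O=st['position']+Rm.apply([OX,OY,OZ+30])
pts=np.array([[12,-37,0],[12,37,0],[12,37,7],[12,-37,7],[10,0,30],[10,0,61],[-12,37,0],[-12,37,7]],float)
out=[]
for f,n,x0,y0,w,h,k in((t,'t3',135,232,50,38,8),(s,'s3',228,262,50,60,8)):
    im=cv2.resize(cv2.imread(f'pics/{n}.png')[y0:y0+h,x0:x0+w],None,fx=k,fy=k,interpolation=2)
    im=cv2.convertScaleAbs(im,alpha=1.3,beta=20)
    q=((proj(f,O+Rc.apply(pts))-[x0,y0])+.5)*k
    print(n,q.round(0).tolist())
    for v in q: cv2.circle(im,tuple(int(a) for a in v),2,(0,255,0),-1)
    out.append(cv2.copyMakeBorder(im,0,480-h*k,0,0,0))
cv2.imwrite('pics/c5.png',np.hstack(out))
```

```text
t3 [[272.0, 81.0], [51.0, 198.0], [49.0, 205.0], [271.0, 87.0], [158.0, 173.0], [150.0, 203.0], [92.0, 264.0], [90.0, 271.0]]
s3 [[213.0, 300.0], [259.0, 520.0], [272.0, 500.0], [225.0, 280.0], [295.0, 324.0], [351.0, 235.0], [348.0, 537.0], [360.0, 518.0]]
```

View pics/c5.png

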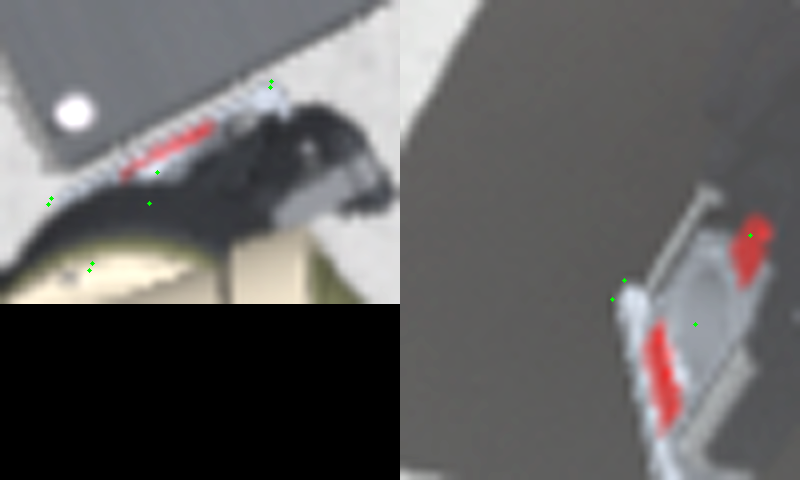

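The last view shows the clamp level, upright and facing the lens. In the side view the foot tip is at (627,293) against (619,290) predicted, and in the top view at (270,88) against (271,84). So it sits about 2 mm too far back, and I'll close that gap.

```bash
python3 -m inch '[[[0.8,0.0015,0,0,0.001,-0.001,0],[0.8,0.001,0,0,0,0,0],[0.8,0,0,0,0,0,0],[0.8,0,0,0,0,0,0],[0.8,0,0,0,0,0,0]]]'
python3 -m inch '[[[0.8,0,0,0,0,0,0],[0.8,0,0,0,0,0,0],[0.8,0,0,0,0,0,0],[0.8,0,0,0,0,0,0]]]'
python3 - <<'E'
from tgt import *
OX=-3.7
import tgt; tgt.OX=-3.7
to(*tool()); print(manip.state()['qvel'].round(2))
E
```

```text
time_s: 26.48
position: [501.4, 318.8, 180.4]
eef_rot: [-180.0, -27.1, 27.9]
force: [0.3, -0.1, -1.6]
grip_width: 45.0
finger_force: 72.2
time_s: 26.98
position: [501.5, 318.7, 180.4]
eef_rot: [-180.0, -27.1, 27.9]
force: [-0.1, 0.2, -1.7]
grip_width: 45.1
finger_force: 72.2
shift m [-0.0001  0.0003  0.0003] turn rad [ 0.    -0.002 -0.001] | pos [501.5 318.7 180.4] rpy [-180.   -27.1   27.9] w 45.1 t 26.975
[-0.04 -0.07  0.05  0.03 -0.03 -0.  ]
```

```bash
python3 -c "
from cell import manip
print(manip.sign_off())"
```

```text
the job is handed in; nothing more can be done
None
```

I set the chrome clamp down in the red crate and the brass one in the blue crate, then handed the job in at about 27 s with the marked clamp held still and upright, facing the lens about 10 cm away; the lens position, and so the centring, is from the camera images, good to roughly 2 mm.

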